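# Close the bench timer and refit its push knob

## Robot

A 6-joint arm with a two-finger parallel gripper is mounted at the origin on a cart in front of the work surface, level with it; the furniture and walls round the work are solid. World frame = base frame: x ahead of the robot, y to its left, z up, the work surface at z = 0. Lengths are in mm, angles in rad, forces in N, time in s.
With the tool pointing down it reaches from about 250 to 800 mm from the base axis. Payload 8.5 kg.
Tool frame: the origin (TCP) lies midway between the tips of the shut fingers; the grasp point (between the pads) lies bot.grasp_offset behind it (bot.grasp_offset is the distance from the TCP to the grasp point, in mm); z points along the fingers, x is the direction in which the jaws open and shut, and the axes are right-handed (so a half turn about z gives the same grasp; the last joint's range is limited). The gripper opens to 85 mm and grips with 20 to 120 N. Pads are 22 mm wide; open, the fingers measure 114 mm over their backs; the gripper's body (76 mm by 85 mm) begins 54 mm behind the grasp point. The pads swing forward as they close: fully open they stand 13 mm farther back than shut.
Start: joints at [1.219, 0.238, -0.013, 1.319, 0, 1.571], TCP at [180.892, 492.805, 231.276] pointing down, gripper open.
Joint ranges: [-2.66, 2.66], [-1.03, 1.9], [-1.14, 1.46], [-1.82, 2.27], [-1.45, 1.34], [-3.14, 3.14]. Speed limits (rad/s): [2.22, 2.22, 2.79, 3.14, 3.14, 3.14].

## Interface

Orientations are given as [roll, pitch, yaw] about the fixed x, y, z axes, in that order (R = Rz(yaw) Ry(pitch) Rx(roll)).
In Python, from workcell import telemetry, imaging, workorder, bot gives the robot as it stands. The module is installed in compiled form; this text tells all that it offers.
- The arm moves only by the tool arm_command, never from a script. Its arguments are lists of equal length, an entry for each row: "xyz": the shift along the world's x, y, z in m, a list of three; "dr": the turn, a rotation vector about the world's x, y, z in degrees, a list of three; "hand": the finger opening in m, from 0 to 0.0854. In form: {"xyz": [[dx, dy, dz], ...], "dr": [[rx, ry, rz], ...], "hand": [hand, ...]}. A call has 1 to 5 rows; each row shifts and turns the commanded pose from where the row before left it; what a row does not reach is not made up. A row lasts 1/12 s, in which the tool goes at most 41.7 mm and 7.16 degrees, less where a joint would pass 70% of its speed; a pose out of reach is approached as far as the arm can. A call is refused whole if a number of a shift passes 0.0417 or a number of a turn 7.16, either way. A call with a gripper value outside its range is refused whole. The fingers move at their own pace and stop on an object; the grip force is fixed at half the most. Time passes only in rows, so rows that do not move let the fingers close. It gives the time, the measured TCP pose, the force and the opening at its end, in the units of the state.
- telemetry.get_obs(): the state, without advancing time (a new reading comes with each control period).
- imaging.read_camera(name): name is "scene" or "top"; returns a dict with "pixels" (384x512x3 uint8, red, green, blue), "vfov" (degrees; the focal length in pixels is half the picture's height over the tangent of half this angle, whatever the lens; pixels are square), "cx", "cy" (the principal point, pixels), "extrinsics" (4x4, takes a point from camera to world coordinates). Camera axes: x right, y up, looking along -z (the intrinsics and any distortion apply to the point x, -y, -z); pixel columns grow to the right and rows downward; lengths in mm; the calibration is good to about 2 mm. A picture is of the moment at which its call begins. There is no depth.
- workorder.hand_in(): hands the job in, once; it reports no verdict.
The state is a dict: "t": time; "q": joint angles; "joint_velocities": joint speeds; "tau": joint torques, N m; "position": TCP position; "tool_rot": TCP orientation; "ft_force": force on the tool from outside, world axes, zero at the start; "torque": the same for the moment, N m; "gripper_width": opening from 0.0 (shut) to 1.0 (fully open).
Only numpy, scipy, OpenCV 4.12 (cv2) and the standard library are available. Lean on these libraries where they do the work, as an engineer would, in place of code of your own. Each camera call takes 0.05 s, during which the arm holds its last target.

## Task

The packing bench timer stands with its sprung top panel popped up and its knob off. First press the panel down at its front edge until the catch holds it shut by itself and take the hand off it; then pick up the black knob, turn it so that its D-shaped hole matches the brass D-shaft on the panel (white pointer line towards the red index mark) and push it fully onto the shaft. Finish still holding the knob pressed down, so that the spring-loaded shaft stays pushed in all the way; do not let go, and do not disturb the paper cup and the small bottle.

Things in the scene. Friction and masses are not known exactly. Their poses are not given: they have to be found in the camera images.
- timer: Bench timer, fixed: grey case 130 (x) x 150 (y) x 55 mm, white panel 7 mm thick on top, hinged at the rear edge (axis along y at x +60, z 55 mm). Origin: centre of the underside; x from the front (green lamp, robot's side) to the rear, z up. Panel shut: its top at z 62 mm, shaft vertical at x 0, y 0 with its end at z 84 mm, top of the press pad's middle at x -52, y 0, z 65 mm.
- panel (a joint): Panel hinge, rad: 0 shut flat on the case, 0.30 fully up (front edge raised). A spring pushes it up (about 2 N at the pad); near shut it must be pushed straight down past a sprung ball catch (6 to 15 N at the pad) to the bottom stop at 0; it then stays shut by itself at about 0.02.
- panel_pad (a point): Middle of the top of the black rubber press pad, 16 x 60 mm (long along y), on the panel's front edge; moves with the panel. Press here. 52 mm in front of the shaft axis.
- spindle_tip (a point): Centre of the end of the brass D-shaft that stands on the panel and moves with it. z along the shaft, outwards; the flat faces -x (to the front, towards the red index mark on the panel). Shaft: diameter 13 mm, flat 3.5 mm from the axis, 22 mm tall above the panel, its last 3 mm chamfered.
- spindle (a joint): How far the shaft is pushed in, m: 0 out, 0.005 fully in. Sprung: about 4 N to start, 10 N fully in; it comes out again when released. It does not turn.
- knob_mid (a point): Black knob, 44 mm tall, about 60 g, loose on the bench; the point is on its axis, 22 mm above its underside. Skirt 50 mm across up to 18 mm, above it a grip bar 46 mm long (x), 16 mm wide (y). White pointer line at its -x end. D-hole below: diameter 15, depth 15 mm, flat 4.5 mm from the axis at -x: fits when its axes agree with spindle_tip; fully on, this point is 7 mm above the shaft's end.
- knob: The same knob, origin at the centre of its underside, same axes.
- cup: White espresso cup, 64 mm across and 64 mm tall, loose bystander left of the knob; origin at the centre of its underside. Leave alone.
- bottle: White wipe bottle with a blue cap, 50 mm across, 96 mm tall, loose bystander right of the timer; origin at the centre of its underside. Leave alone.

How it is judged:
By the outcome, as a careful person would: the job done as asked, in the order asked, and still so for the second after the job is handed in, while the arm keeps its last pose, push and grip.
It also fails if it takes over 48 s, if anything falls off the work surface, if the arm or the gripper's body presses on something with over 40 N, if the wrist force passes 120 N, or if a joint passes its speed limit or range.

## Working session

There is one attempt and no reset: what is moved stays moved. The work goes in short steps, Python scripts to look and compute and a tool call to move; the robot and the scene stay as the last step left them, time stands still between calls to the robot, and variables do not carry over. Pictures are saved under pics/ and viewed, and the job is handed in when it is done.

Besides the shell and the picture viewer there is one more tool, called as name(argument=value, ...) on one line, values as JSON. arm_command: Moves the arm, as the interface text tells. Its arguments: {"type":"object","properties":{"xyz":{"type":"array"},"dr":{"type":"array"},"hand":{"type":"array"}},"required":["xyz","dr","hand"]}

```bash
mkdir -p pics; cat > h.py <<'E'
import numpy as np, cv2
from workcell import telemetry, imaging, workorder, bot
def shot(n,f):
    c=imaging.read_camera(n); cv2.imwrite(f'pics/{f}.png',c['pixels'][:,:,::-1]); np.save(f'pics/{f}.npy',c,allow_pickle=True); return c
def load(f): return np.load(f'pics/{f}.npy',allow_pickle=True).item()
def ray(c,u,v):
    f=c['pixels'].shape[0]/2/np.tan(np.radians(c['vfov'])/2); E=np.array(c['extrinsics'])
    d=E[:3,:3]@np.array([(u-c['cx'])/f,-(v-c['cy'])/f,-1]); return E[:3,3],d/np.linalg.norm(d)
def onz(c,u,v,z):
    o,d=ray(c,u,v); return o+d*(z-o[2])/d[2]
def tri(c1,p1,c2,p2):
    o1,d1=ray(c1,*p1);o2,d2=ray(c2,*p2)
    s=np.linalg.lstsq(np.c_[d1,-d2],o2-o1,rcond=None)[0]
    a=o1+d1*s[0];b=o2+d2*s[1]; return (a+b)/2,np.linalg.norm(a-b)
def proj(c,P):
    f=c['pixels'].shape[0]/2/np.tan(np.radians(c['vfov'])/2); E=np.array(c['extrinsics'])
    p=E[:3,:3].T@(np.array(P)-E[:3,3]); return c['cx']+f*p[0]/-p[2], c['cy']-f*p[1]/-p[2]
E
python3 - <<'E'
from h import *
for n in ['scene','top']:
    c=shot(n,n+'0'); print(n,c.keys(),c['vfov'],c['cx'],c['cy'],np.round(c['extrinsics'],3))
    print({k:v for k,v in c.items() if k not in('pixels',)}.keys())
    im=cv2.imread(f'pics/{n}0.png')
    cv2.imwrite(f'pics/{n}0b.png',cv2.resize(im,(800,600),interpolation=cv2.INTER_CUBIC))
o=telemetry.get_obs();print(o, bot.grasp_offset, [a for a in dir(bot) if a[0]!='_'])
E
```

```text
scene dict_keys(['pixels', 'vfov', 'cx', 'cy', 'extrinsics']) 43.941278358904505 258.9760562965028 199.93807307480952 [[ 4.40000e-01  3.54000e-01 -8.25000e-01 -5.53784e+02]
 [-8.98000e-01  1.52000e-01 -4.13000e-01 -6.62108e+02]
 [-2.10000e-02  9.23000e-01  3.85000e-01  5.64646e+02]
 [ 0.00000e+00  0.00000e+00  0.00000e+00  1.00000e+00]]
dict_keys(['vfov', 'cx', 'cy', 'extrinsics'])
top dict_keys(['pixels', 'vfov', 'cx', 'cy', 'extrinsics']) 43.916291869133254 255.48450800870685 187.3535663744928 [[-1.400000e-02  9.890000e-01 -1.460000e-01  2.654980e+02]
 [-1.000000e+00 -1.400000e-02  3.000000e-03 -1.413230e+02]
 [ 0.000000e+00  1.470000e-01  9.890000e-01  1.445894e+03]
 [ 0.000000e+00  0.000000e+00  0.000000e+00  1.000000e+00]]
dict_keys(['vfov', 'cx', 'cy', 'extrinsics'])
{'t': 0.1, 'q': array([ 1.21897830e+00,  2.38695056e-01, -1.41463974e-02,  1.31917276e+00,
        3.65518146e-05,  1.57078219e+00]), 'joint_velocities': array([ 0.00045507, -0.00047281,  0.00211153, -0.00034449,  0.00134923,
       -0.00067801]), 'tau': array([-2.80686145e-04, -5.39717960e+01,  3.47000813e+01,  1.34070384e-02,
       -5.03201466e-05, -2.46090303e-05]), 'position': array([180.78627738, 492.51724493, 230.76456691]), 'tool_rot': array([-3.14155608e+00,  1.21788274e-03,  1.21899244e+00]), 'ft_force': array([-0.71629717, -0.00197698,  0.35371707]), 'torque': array([-0.0499224 , -0.00156977,  0.03835093]), 'gripper_width': 0.9975111449682654} 18.700000000000003 ['MotionError', 'grasp_offset']
```

View pics/scene0b.png

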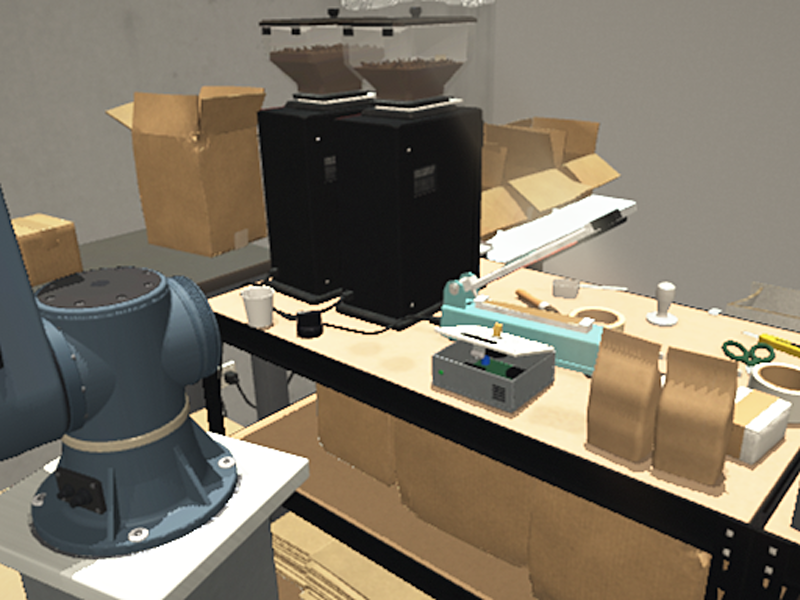

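View pics/top0b.png

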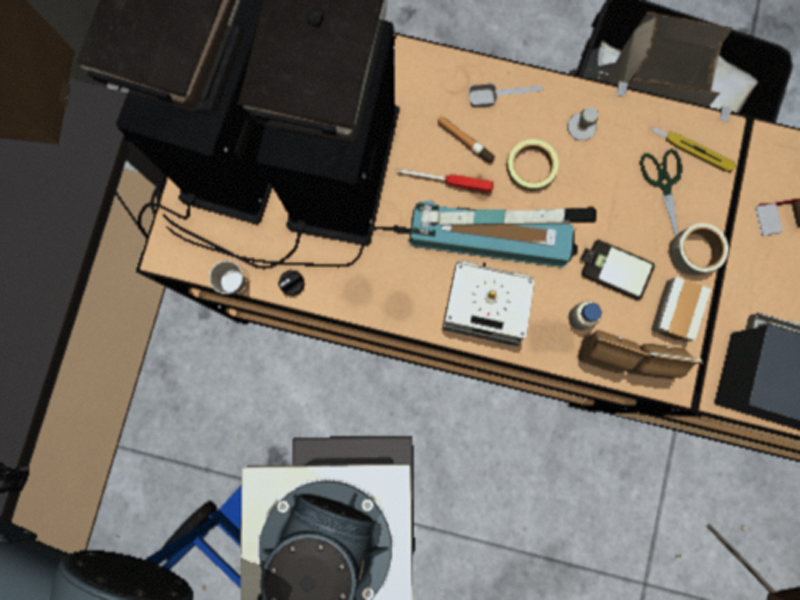

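```bash
python3 - <<'E'
from h import *
def z(f,x,y,w,h,s,n):
    im=cv2.imread(f'pics/{f}.png')[y:y+h,x:x+w]; cv2.imwrite(f'pics/{n}.png',cv2.resize(im,None,fx=s,fy=s,interpolation=cv2.INTER_NEAREST))
z('top0',280,160,70,65,9,'za'); z('top0',130,155,80,50,9,'zb'); z('scene0',270,200,90,65,8,'zc'); z('scene0',150,175,80,50,9,'zd')
E
```

```text
(no output)
```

View pics/za.png

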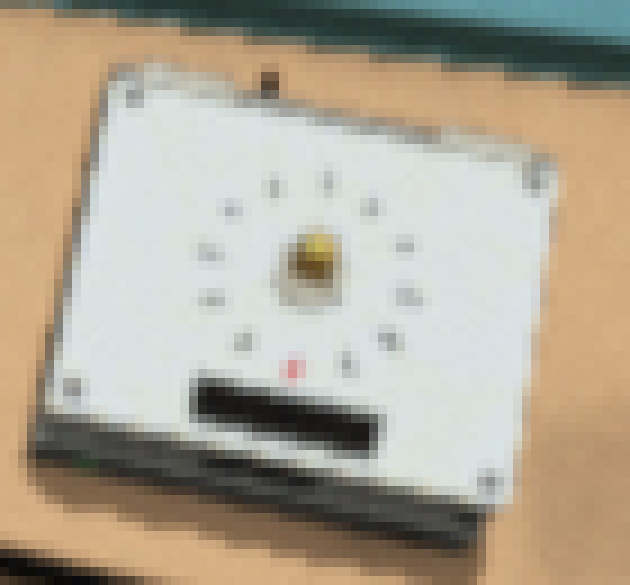

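View pics/zb.png

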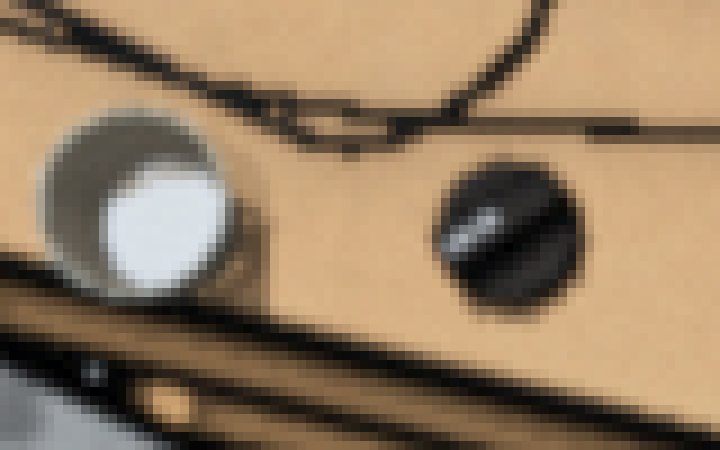

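View pics/zc.png

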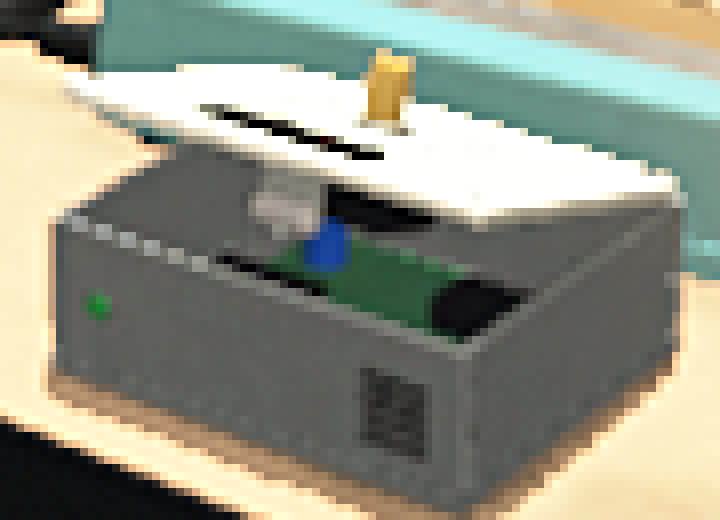

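View pics/zd.png

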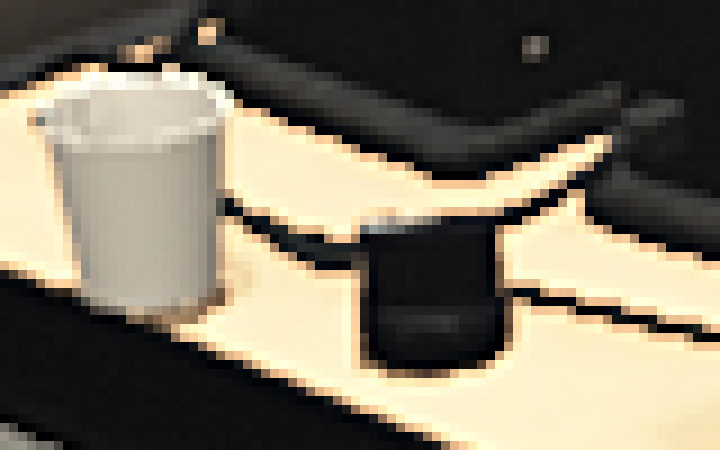

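```bash
python3 - <<'E'
from h import *
def cen(f,x,y,w,h,fn,wt=None):
    im=load(f)['pixels'][y:y+h,x:x+w].astype(float); m=fn(im)
    n,l,s,c=cv2.connectedComponentsWithStats(m.astype(np.uint8)); k=1+np.argmax(s[1:,4]); 
    # sub-pixel via min-area rect too
    cnt=cv2.findContours((l==k).astype(np.uint8),0,1)[0][0]; r=cv2.minAreaRect(cnt)
    return (c[k]+[x,y]), s[k,4], r
T,S=load('top0'),load('scene0')
pt=cen('top0',295,195,35,20,lambda i:i.mean(2)<110); print('pad top',pt)
ps=cen('scene0',292,208,28,18,lambda i:i.mean(2)<110); print('pad scene',ps)
print('pad tri',tri(T,pt[0],S,ps[0]), onz(T,*pt[0],97.7))
br=lambda i:(i[:,:,0]-i[:,:,2]>50)&(i[:,:,0]>i[:,:,1]+10)
b=cen('top0',308,180,14,18,br);print('brass top',b)
b2=cen('scene0',312,203,16,16,br);print('brass sc',b2)
red=lambda i:(i[:,:,0]-i[:,:,1]>30)&(i[:,:,0]-i[:,:,2]>10)
r=cen('top0',308,197,10,8,red);print('red',r)
wh=lambda i:(i.mean(2)>185)&(i[:,:,2]>i[:,:,0]-15)
w=cen('top0',280,160,70,65,wh);print('panel',w)
kn=cen('top0',175,165,25,28,lambda i:i.mean(2)<110);print('knob top',kn)
k2=cen('scene0',188,196,22,22,lambda i:i.mean(2)<90);print('knob sc',k2)
for z in(0,9,44): print(z,onz(T,*kn[0],z))
print(tri(T,kn[0],S,k2[0]))
cu=cen('top0',133,160,28,32,lambda i:(abs(i[:,:,0]-i[:,:,2])<40)&(i.mean(2)>60));print('cup',cu, onz(T,*cu[0],40))
E
```

```text
pad top (array([304.93518519, 212.18518519]), np.int32(108), ((14.0, 16.0), (28.0, 6.0), 0.0))
pad scene (array([296.46052632, 221.75      ]), np.int32(76), ((5.0, 13.5), (7.0, 10.0), 90.0))
pad tri (array([ 393.13882518, -285.51858667,   83.18143097]), np.float64(0.3804683149189194)) [ 391.86123108 -284.15347933   97.7       ]
brass top (array([314.73333333, 187.8       ]), np.int32(15), ((6.5, 8.0), (4.0, 3.0), 90.0))
brass sc (array([317.95555556, 210.37777778]), np.int32(45), ((5.699999809265137, 7.399999618530273), (5.375871658325195, 8.538147926330566), 18.43494987487793))
red (array([312. , 200.5]), np.int32(2), ((4.0, 3.5), (1.0, 0.0), -90.0))
panel (array([313.72850412, 190.83392226]), np.int32(1698), ((34.138397216796875, 31.295902252197266), (52.41679382324219, 38.61808395385742), 12.33908748626709))
knob top (array([186.55454545, 180.92272727]), np.int32(220), ((11.0, 16.0), (16.0, 16.0), 90.0))
knob sc (array([197.91605839, 207.12773723]), np.int32(274), ((11.826923370361328, 11.134615898132324), (16.669872283935547, 21.96500587463379), 78.69007110595703))
0 [502.61473001  66.68508446   0.        ]
9 [501.13879382  65.39033451   9.        ]
44 [495.39904196  60.35519582  44.        ]
(array([499.71959456,  64.15822796,  17.621121  ]), np.float64(0.01952054020001934))
cup (array([144.89949749, 177.73366834]), np.int32(398), ((13.0, 17.5), (21.0, 24.0), 90.0)) [507.49653918 185.65379616  40.        ]
```

```bash
python3 - <<'E'
from h import *
T,S=load('top0'),load('scene0')
P,e=tri(T,(311.3,205.6),S,(306,215.9)); print('pad',P,e, onz(T,311.3,205.6,97.7))
P,e=tri(T,(314.9,187.2),S,(318.3,206.5)); print('tip',P,e, onz(T,314.9,187.2,100.4))
# red mark in top (293,369)/9
a=onz(T,280+293/9-.5,160+369/9-.5,90); print('red',a)
# panel long edge dir: pad ends 
a=onz(T,280+190/9,160+392/9,97.7);b=onz(T,280+382/9,160+434/9,97.7);d=a-b;print(np.linalg.norm(d),np.degrees(np.arctan2(-d[0],d[1])))
# front panel edge corners
a=onz(T,280+38/9,160+415/9,97);b=onz(T,280+512/9,160+505/9,97);d=a-b;print(a,b,np.linalg.norm(d),np.degrees(np.arctan2(-d[0],d[1])))
# knob bar: top pointer
i=T['pixels'][165:195,175:200].astype(float).mean(2).astype(int);
for r in i: print(*r)
E
```

```text
pad [ 410.59368611 -302.85491063   94.22702589] 0.8316859939867721 [ 410.39752531 -302.82052631   97.7       ]
tip [ 462.8520611  -314.44956691   99.5826858 ] 0.2088331630639697 [ 462.77548497 -314.44121554  100.4       ]
red [ 425.88540752 -306.37085067   90.        ]
61.934187184372796 -13.260952622019962
[ 410.10750252 -225.77528818   97.        ] [ 379.46149781 -374.58487484   97.        ] 151.93245435075787 -11.636861104784579
166 167 166 162 139 90 62 53 77 101 143 160 166 168 166 168 169 171 170 168 169 171 168 167 169
145 145 145 132 84 36 39 90 135 149 158 161 164 166 165 165 167 167 167 166 166 167 166 167 167
72 74 75 63 34 22 52 109 133 136 137 137 139 142 140 141 142 144 142 143 143 141 142 143 143
27 28 34 34 34 31 42 65 68 67 67 67 70 71 70 68 69 71 70 70 66 67 67 67 69
31 47 77 87 86 88 88 85 81 85 83 83 83 82 81 81 81 81 86 78 45 32 32 32 29
78 99 136 146 149 148 147 147 145 145 143 144 148 144 148 147 146 148 149 139 102 83 83 81 85
137 149 160 160 162 163 163 160 159 157 151 152 159 161 160 162 163 166 165 162 153 148 148 150 149
157 162 162 162 166 167 164 160 149
[... 1338 characters left out ...]
 176 175 174 174
175 176 175 174 174 169 131 84 57 48 43 41 36 41 48 72 107 134 169 179 176 176 175 176 175
174 175 174 175 175 174 160 128 103 103 87 78 71 81 99 128 158 168 175 176 176 175 175 175 175
175 176 176 174 175 174 174 162 145 153 136 125 126 127 139 162 176 175 174 175 176 175 177 177 177
176 177 176 178 175 175 175 173 171 176 170 171 171 166 168 175 176 177 175 174 178 177 178 176 175
175 175 176 176 178 175 175 176 177 176 177 178 177 176 177 177 177 177 175 174 176 178 177 177 176
151 160 166 168 175 174 175 176 175 177 177 175 177 176 176 177 177 177 177 175 176 175 177 177 175
77 95 120 132 152 159 164 168 174 176 175 176 177 178 175 175 178 178 175 176 176 174 175 175 176
```

arm_command(xyz=[[0.025, -0.029, 0], [0.025, -0.029, 0], [0.025, -0.029, 0], [0.025, -0.029, 0], [0.025, -0.029, 0]], dr=[[0, 0, 0], [0, 0, 0], [0, 0, 0], [0, 0, 0], [0, 0, 0]], hand=[0, 0, 0, 0, 0])

```text
t: 0.52
position: [306.5, 346.3, 231.1]
tool_rot: [-3.141, 0.0, 1.22]
ft_force: [0.9, 0.4, -0.2]
gripper_width: 0.299
```

arm_command(xyz=[[0.025, -0.029, 0], [0.025, -0.029, 0], [0.025, -0.029, 0], [0.025, -0.029, 0], [0.025, -0.029, 0]], dr=[[0, 0, 0], [0, 0, 0], [0, 0, 0], [0, 0, 0], [0, 0, 0]], hand=[0, 0, 0, 0, 0])

```text
t: 0.93
position: [431.6, 201.0, 231.2]
tool_rot: [-3.141, 0.0, 1.219]
ft_force: [0.1, 1.2, -0.3]
gripper_width: -0.001
```

```bash
python3 -c "
from h import *
o=telemetry.get_obs();print(o['t'],o['q'],o['position'],o['tool_rot'])"
```

```text
0.9333 [ 4.35852563e-01  1.54809619e-01 -1.21145317e-01  1.29515369e+00
 -6.42575381e-05  7.87692621e-01] [431.6359004  201.00132991 231.15779556] [-3.14141787e+00  2.66666527e-04  1.21895630e+00]
```

arm_command(xyz=[[0.001, -0.038, -0.004], [0.001, -0.038, -0.004], [0.001, -0.038, -0.004], [0.001, -0.038, -0.004], [0.001, -0.038, -0.004]], dr=[[0, 0, 1], [0, 0, 1], [0, 0, 1], [0, 0, 1], [0, 0, 1]], hand=[0, 0, 0, 0, 0])

```text
t: 1.35
position: [435.4, 11.0, 210.9]
tool_rot: [-3.141, 0.0, 1.307]
ft_force: [1.4, 0.3, -0.1]
gripper_width: -0.002
```

arm_command(xyz=[[0.001, -0.038, -0.004], [0.001, -0.038, -0.004], [0.001, -0.038, -0.004], [-0.005, -0.035, -0.008], [-0.005, -0.035, -0.008]], dr=[[0, 0, 1], [0, 0, 1], [0, 0, 1], [0, 0, 0], [0, 0, 0]], hand=[0, 0, 0, 0, 0])

```text
t: 1.77
position: [428.5, -173.1, 182.9]
tool_rot: [3.141, 0.0, 1.358]
ft_force: [1.2, 0.4, -0.7]
gripper_width: -0.001
```

arm_command(xyz=[[-0.005, -0.035, -0.008], [-0.005, -0.035, -0.008], [-0.006, -0.03, -0.008], [-0.005, -0.029, -0.008], [0, 0, 0]], dr=[[0, 0, 0], [0, 0, 0], [0, 0, 0], [0, 0, 0], [0, 0, 0]], hand=[0, 0, 0, 0, 0])

```text
t: 2.18
position: [406.5, -304.0, 149.4]
tool_rot: [-3.14, 0.001, 1.355]
ft_force: [-0.8, -0.1, -0.7]
gripper_width: -0.001
```

```bash
python3 - <<'E'
from h import *
o=telemetry.get_obs();print(o['t'],o['q'],o['position'],o['tool_rot'],o['ft_force'])
for n in ['top','scene']: shot(n,n+'1')
def z(f,x,y,w,h,s,n):
    im=cv2.imread(f'pics/{f}.png')[y:y+h,x:x+w]; cv2.imwrite(f'pics/{n}.png',cv2.resize(im,None,fx=s,fy=s,interpolation=cv2.INTER_NEAREST))
z('scene1',240,120,140,140,5,'zf')
E
```

```text
2.1833 [-0.64126402  0.25161568 -0.21096024  1.10951917 -0.00140655 -0.42545612] [ 406.54145159 -304.0259311   149.44312445] [-3.13982914e+00  7.45111711e-04  1.35498999e+00] [-0.79110167 -0.1056946  -0.68102408]
```

View pics/zf.png

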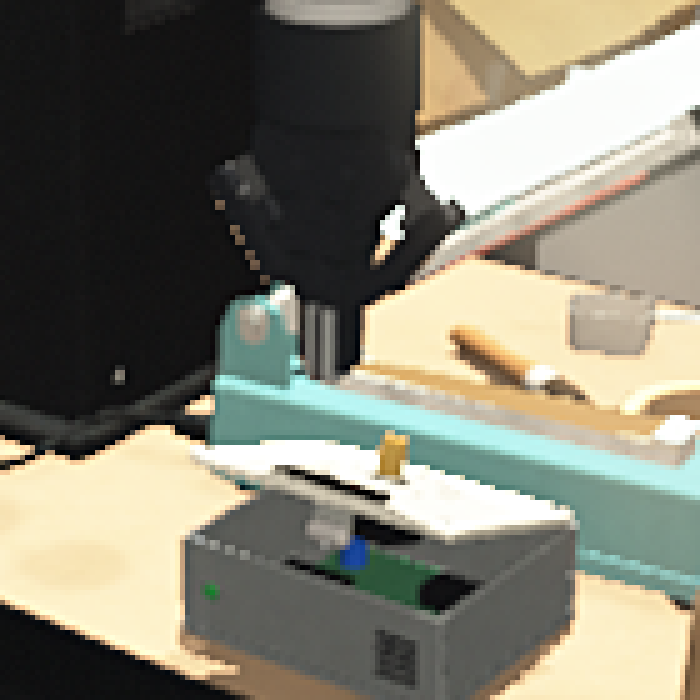

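arm_command(xyz=[[0, 0.001, -0.015], [0, 0, -0.015], [0, 0, -0.013], [0, 0, -0.005], [0, 0, -0.005]], dr=[[0, 0, 0], [0, 0, 0], [0, 0, 0], [0, 0, 0], [0, 0, 0]], hand=[0, 0, 0, 0, 0])

```text
t: 2.7
position: [407.9, -298.1, 98.1]
tool_rot: [-3.141, -0.0, 1.36]
ft_force: [-0.9, 1.2, 1.7]
gripper_width: 0.002
```

arm_command(xyz=[[-0.001, 0, -0.005], [-0.001, 0, -0.005], [-0.001, 0, -0.005], [-0.001, 0, -0.004], [0, 0, -0.003]], dr=[[0, 0, 0], [0, 0, 0], [0, 0, 0], [0, 0, 0], [0, 0, 0]], hand=[0, 0, 0, 0, 0])

```text
t: 3.12
position: [403.9, -298.9, 76.4]
tool_rot: [3.141, -0.0, 1.359]
ft_force: [-1.3, 1.6, 4.5]
gripper_width: -0.0
```

arm_command(xyz=[[-0.001, 0, -0.003], [0, 0, -0.003], [0, 0, -0.002], [0, 0, -0.002], [0, 0, -0.001]], dr=[[0, 0, 0], [0, 0, 0], [0, 0, 0], [0, 0, 0], [0, 0, 0]], hand=[0, 0, 0, 0, 0])

```text
t: 3.53
position: [402.7, -299.3, 65.0]
tool_rot: [-3.141, 0.0, 1.358]
ft_force: [-0.5, -0.0, 2.0]
gripper_width: -0.002
```

arm_command(xyz=[[0, 0, -0.001], [0, 0, -0.0005], [0, 0, -0.0005]], dr=[[0, 0, 0], [0, 0, 0], [0, 0, 0]], hand=[0, 0, 0])

```text
t: 3.78
position: [402.7, -299.4, 64.1]
tool_rot: [3.141, 0.001, 1.358]
ft_force: [-5.6, 1.5, 17.3]
gripper_width: -0.002
```

arm_command(xyz=[[0, 0, 0], [0, 0, 0.006], [0, 0, 0.025], [0, 0, 0.04], [-0.005, 0.04, 0.03]], dr=[[0, 0, 0], [0, 0, 0], [0, 0, 0], [0, 0, 0], [0, 0, 0]], hand=[0, 0, 0, 0, 0])

```text
t: 4.2
position: [400.7, -269.7, 161.8]
tool_rot: [3.138, 0.003, 1.356]
ft_force: [1.0, -0.1, 0.2]
gripper_width: 0.0
```

arm_command(xyz=[[0.005, 0.04, 0.02], [0.01, 0.04, 0.01], [0.01, 0.04, 0], [0.01, 0.04, 0], [0.01, 0.04, 0]], dr=[[0, 0, -5], [0, 0, -7], [0, 0, -7], [0, 0, -7], [0, 0, -7]], hand=[0, 0.03, 0.06, 0.06, 0.06])

```text
t: 4.62
position: [439.0, -89.9, 186.9]
tool_rot: [3.14, -0.001, 0.843]
ft_force: [-0.0, 0.4, 0.8]
gripper_width: 0.565
```

```bash
python3 - <<'E'
from h import *
o=telemetry.get_obs();print(o['t'],o['q'],o['position'],o['tool_rot'],o['ft_force'])
for n in ['top','scene']: shot(n,n+'2')
def z(f,x,y,w,h,s,n):
    im=cv2.imread(f'pics/{f}.png')[y:y+h,x:x+w]; cv2.imwrite(f'pics/{n}.png',cv2.resize(im,None,fx=s,fy=s,interpolation=cv2.INTER_NEAREST))
z('scene2',265,190,100,75,8,'zg');z('top2',275,155,80,70,8,'zh')
cv2.imwrite('pics/both2.png',cv2.resize(np.vstack([cv2.imread('pics/top2.png')[100:300],cv2.imread('pics/scene2.png')[80:300]]),None,fx=1.4,fy=1.4))
E
```

```text
4.6167 [-2.02044857e-01  1.27128228e-01 -2.70506293e-01  1.17177865e+00
 -4.73199288e-05  5.25305980e-01] [439.0390061  -89.94748348 186.90680074] [ 3.14037226e+00 -6.52681594e-04  8.43445855e-01] [-0.00386486  0.40211702  0.81955669]
```

View pics/zg.png

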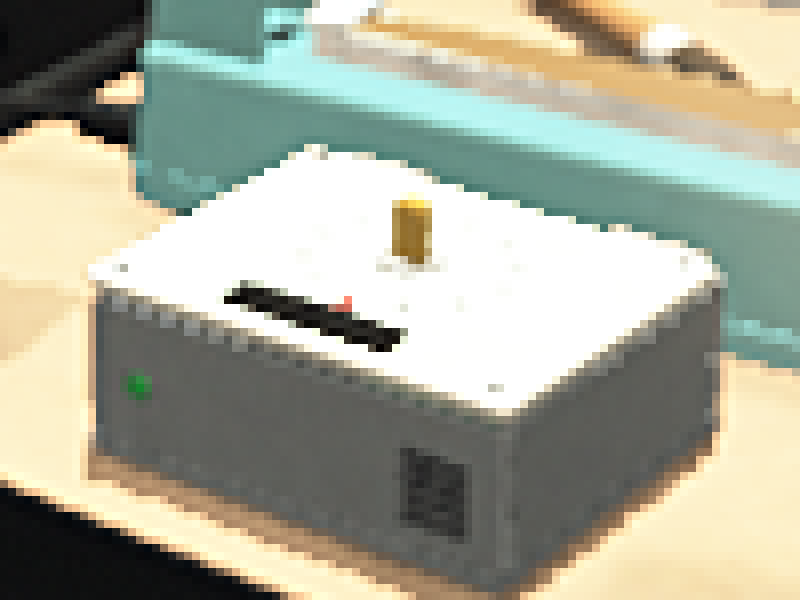

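View pics/zh.png

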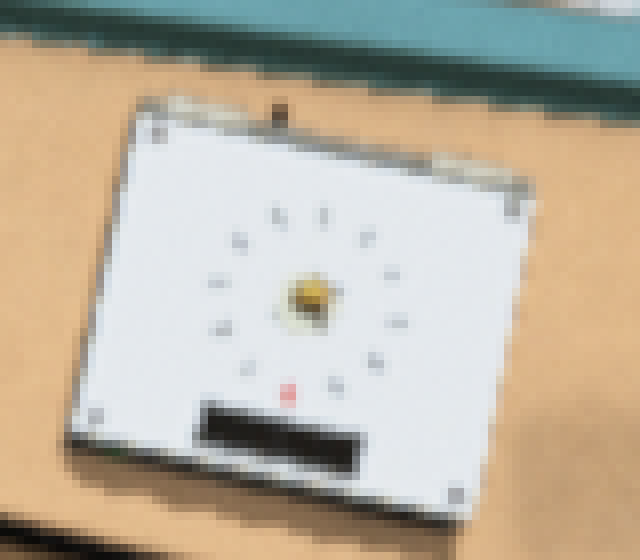

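View pics/both2.png

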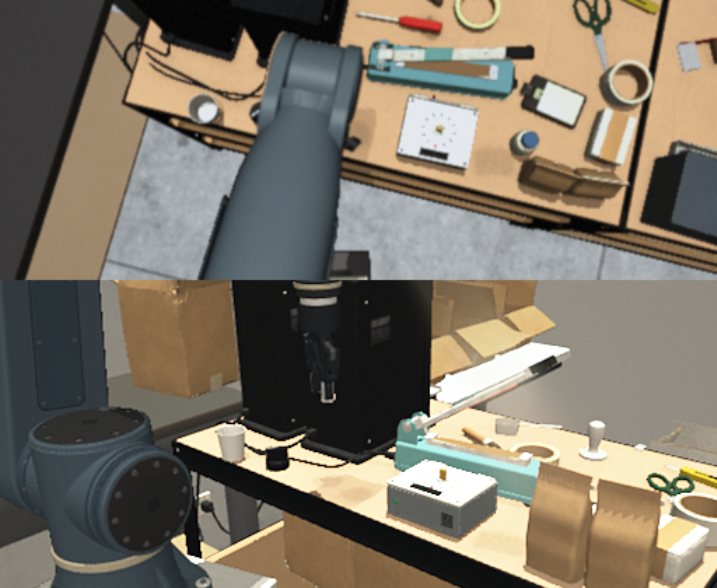

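```bash
python3 - <<'E'
from h import *
T,S=load('top2'),load('scene2'); T0=load('top0')
print('grinder', onz(T0,236,153,0), onz(T0,186,146,0), onz(T0,170,138,0))
i=T['pixels'][150:230,275:355].astype(float)
m=((i.mean(2)>150)&(i[:,:,2]>i[:,:,0]-12)).astype(np.uint8)
m=cv2.morphologyEx(m,cv2.MORPH_OPEN,np.ones((3,3),np.uint8))
c=max(cv2.findContours(m,0,1)[0],key=cv2.contourArea); h=cv2.convexHull(c)
W=np.array([onz(T,p[0][0]+275,p[0][1]+150,62)[:2] for p in h],np.float32)
r=cv2.minAreaRect(W);print('panel rect',r, cv2.boxPoints(r))
# pad centroid
g=i.mean(2)[49:62,22:48]; w=np.clip(200-g,0,None)*(g<150)
v,u=np.mgrid[0:w.shape[0],0:w.shape[1]]
print(g.astype(int))
pu,pv=(u*w).sum()/w.sum()+275+22,(v*w).sum()/w.sum()+150+49
print('pad',pu,pv,onz(T,pu,pv,65.5))
j=(i[:,:,0]-i[:,:,2]); print(j[30:45,30:48].astype(int))
s=S['pixels'][212:228,308:324].astype(float); print((s[:,:,0]-s[:,:,2]).astype(int))
E
```

```text
grinder [588.20139227 -86.08227434   0.        ] [612.64425124  69.1709494    0.        ] [638.89203511 119.21488675   0.        ]
panel rect ((450.1509704589844, -311.5794982910156), (149.00009155273438, 123.45429992675781), 76.77140808105469) [[ 373.01343 -369.97723]
 [ 493.19183 -398.2281 ]
 [ 527.2885  -253.18176]
 [ 407.1101  -224.93091]]
[[231 232 232 232 231 233 232 233 231 228 231 232 233 232 232 232 232 232
  232 232 233 232 233 227 204 219]
 [232 232 233 232 232 232 233 231 219 214 228 233 232 232 233 233 233 233
  232 233 232 232 233 226 187 192]
 [232 232 232 232 233 233 233 228 208 214 230 232 233 232 232 232 233 233
  232 228 230 233 232 232 221 215]
 [233 232 232 233 232 232 232 231 227 229 233 233 232 228 225 232 233 233
  228 209 218 231 233 232 232 230]
 [232 232 233 232 233 233 233 233 233 232 233 232 229 203 192 229 233 232
  227 197 195 226 233 232 232 233]
 [232 233 232 222 220 226 233 234 234 234 232 234 228 185 181 227 233 233
  232 223 215 228 232 232 232 231]
 [233 234 226 172 148 179 207 216 218 226 229 234 231 209 206 230 233 232
  232 232 230 233 232 231 
[... 2248 characters left out ...]
 104  95   0   0   0   0   2]
 [  0   1   1   0   0   0  93 101  95  99  91   0   0   0   1   3]
 [  0   0   0   0   0   0  92 102  96 102  75   0   0   0   1   1]
 [  0   0   0   0   0   1  96 102  98 104  67   0   0   0   0   0]
 [  0   0   0   0   0  21  92 109 104 109  76   6   0   0   0   0]
 [  0   0   0   2   9   7  14  34  75  92  40   6   6   1   0   0]
 [  1   0   0   2  16  22   7  11  26  29  22  19   7   0   0   0]
 [  0   0   0   0   0   3   4  11   7   2   0   1   0   0   0   0]
 [  0   0   0   0   0   0   0   0   0   0   0   0   0   0   0   0]
 [  3   0   0   0   0   0   0   0   0   0   0   0   0   0   0   0]
 [137   0   0   0   0   0   0   4   1   0   0   0   0   1   6   1]]
```

```bash
python3 - <<'E'
from h import *
T,S=load('top2'),load('scene2')
g=T['pixels'][200:218,296:325].astype(float).mean(2)
yy,xx=np.mgrid[0:18,0:29]
# restrict to strip above case edge: panel front line; use weights soft darkness, connected comp
m=(g<130).astype(np.uint8);n,l,s,c=cv2.connectedComponentsWithStats(m);print(s,c)
k=[q for q in range(1,n) if l[10,12]==q][0]
mm=cv2.dilate((l==k).astype(np.uint8),np.ones((3,3)))
w=np.clip(232-g,0,None)*mm
pu,pv=(xx*w).sum()/w.sum()+296,(yy*w).sum()/w.sum()+200
P=onz(T,pu,pv,65.7);print('pad',pu,pv,P)
pts=np.argwhere(l==k); 
W=np.array([onz(T,x+296,y+200,65)[:2] for y,x in pts],np.float32);r=cv2.minAreaRect(W);print(r)
C=np.cov(W.T);e,v=np.linalg.eigh(C);d=v[:,1]*np.sign(v[1,1]);print('yaw pad',np.degrees(np.arctan2(-d[0],d[1])))
# screws / numerals: dial ring of ticks centre = shaft
for yaw in(-12.4,-13.2):
  y=np.radians(yaw);print('shaft from pad',P[:2]+52*np.array([np.cos(y),np.sin(y)]))
print('tip tri',tri(T,(313.7,191.2),S,(316.0,215.0)),onz(T,313.7,191.2,84))
# dial ring: dark ticks in panel
i=T['pixels'][150:230,275:355].astype(float); gg=i.mean(2)
m=((gg<226)&(gg>120)).astype(np.uint8)
n,l,s,c=cv2.connectedComponentsWithStats(m)
R=[]
for q in range(1,n):
  if s[q,4]<25:
    ys,xs=np.where(l==q);w=232-gg[ys,xs];p=onz(T,(xs*w).sum()/w.sum()+275,(ys*w).sum()/w.sum()+150,62.5)[:2]
    rr=np.linalg.norm(p-[453,-311.5])
    if rr<50: print(np.round(p,1),round(rr,1),s[q,4])
E
```

```text
[[  0   0  29  18 340]
 [  4   6  20   8  95]
 [  0  12  26   6  87]] [[15.46470588  6.45882353]
 [13.49473684  9.47368421]
 [ 8.82758621 15.4137931 ]]
pad 309.4472256138923 209.57075023741692 [ 402.30294314 -300.89744493   65.7       ]
((402.6886901855469, -301.13226318359375), (58.057613372802734, 13.51933479309082), 77.00951385498047)
yaw pad -13.300247803879843
shaft from pad [ 453.08990161 -312.06368194]
shaft from pad [ 452.92904608 -312.77169017]
tip tri (array([ 453.85547375, -312.7040179 ,   80.30303895]), np.float64(1.0110023042043728)) [ 453.55617212 -312.70612489   84.        ]
[ 485.  -303.4] 33.0 8
[ 485.  -320.1] 33.1 8
[ 476.8 -335.9] 34.1 5
[ 475.6 -289. ] 31.9 6
[ 461.4 -280.9] 31.7 6
[ 463.4 -344.4] 34.5 4
[ 443.6 -281.7] 31.3 6
[ 445.6 -345.8] 35.1 6
[ 430.5 -337.3] 34.2 6
[ 429.2 -290.5] 31.7 4
[ 421.9 -322.5] 33.0 6
```

```bash
python3 - <<'E'
from h import *
T,S=load('top0'),load('scene0')
g=T['pixels'][:,:,:].astype(float).mean(2)
pp=[(x,y) for y in range(177,185) for x in range(178,187) if g[y,x]>80 and (x-186.5)**2+(y-181)**2<7.2**2]
w=np.array([g[y,x]-60 for x,y in pp]); W=np.array([onz(T,x,y,44.3)[:2] for x,y in pp])
c=(W*w[:,None]).sum(0)/w.sum(); C=np.cov(W.T,aweights=w);e,v=np.linalg.eigh(C);d=v[:,1]
print('pointer',c,'yaw',np.degrees(np.arctan2(d[1],d[0])),e**.5)
for z in (10,13,18):
  k=onz(T,186.55,180.92,z)[:2]; q=k-c; print(k,'yaw by centre',np.degrees(np.arctan2(q[1],q[0])),np.linalg.norm(q))
# dark side face of bar
dp=[(x,y) for y in range(170,190) for x in range(178,198) if g[y,x]<16]
W=np.array([onz(T,x,y,31)[:2] for x,y in dp]);C=np.cov(W.T);e,v=np.linalg.eigh(C);d=v[:,1];print('dark',W.mean(0),np.degrees(np.arctan2(d[1],d[0])),e**.5)
# circle fit of skirt lower edge
m=((g[165:195,172:202]<110)).astype(np.uint8)
n,l,s,cc=cv2.connectedComponentsWithStats(m);k=l[16,14]
cn=cv2.findContours((l==k).astype(np.uint8),0,1)[0][0].reshape(-1,2)
print(cv2.minEnclosingCircle(cn)[0],s[k])
E
```

```text
pointer [497.71739076  73.54983396] yaw 126.46304467556749 [2.02942768 5.63032211]
[500.98343665  65.26041149] yaw by centre -68.49547935495204 8.909634148721848
[500.49143988  64.82879906] yaw by centre -72.35480147207377 9.151600863658652
[499.67144526  64.10944499] yaw by centre -78.30556411628443 9.640501690972412
dark [495.76632739  61.51098116] 124.44092455475239 [ 1.81208389 12.13474996]
(14.324817657470703, 15.923357963562012) [  6   8  17  17 220]
```

```bash
python3 - <<'E'
from h import *
T=load('top0')
g=T['pixels'].astype(float).mean(2)
m=(g[172:192,176:198]<115).astype(np.uint8)
cn=max(cv2.findContours(m,0,1)[0],key=cv2.contourArea); h=cv2.convexHull(cn)
f=cv2.fillPoly(np.zeros_like(m),[h],1); ys,xs=np.where(f); u,v=xs.mean()+176,ys.mean()+172
print(u,v,f.sum(),cv2.fitEllipse(h))
for z in(9,13,18):print(onz(T,u,v,z))
p=h.reshape(-1,2); W=np.array([onz(T,x+176,y+172,12)[:2] for x,y in p]);
A=np.c_[2*W,np.ones(len(W))];s=np.linalg.lstsq(A,(W**2).sum(1),rcond=None)[0];print('circ',s[:2],np.sqrt(s[2]+s[:2]@s[:2]))
print(proj(T,[501,66,44]))
E
```

```text
186.2092050209205 180.94142259414227 239 ((10.333274841308594, 8.876911163330078), (16.59939193725586, 17.38929557800293), 166.82403564453125)
[501.09590048  66.44516435   9.        ]
[500.44004824  65.86678351  13.        ]
[499.62023295  65.14380746  18.        ]
circ [500.85102457  65.62208275] 26.093016653075978
(np.float64(184.6749834145544), np.float64(179.0960425594633))
```

```bash
python3 - <<'E'
from h import *
def z(f,x,y,w,h,s):
    im=cv2.imread(f'pics/{f}.png')[y:y+h,x:x+w]; return cv2.resize(im,None,fx=s,fy=s)
cv2.imwrite('pics/zi.png',np.hstack([z('top2',150,90,150,160,2.6),z('scene2',150,0,150,160,2.6)]))
S=load('scene2');T=load('top2')
for zz in (300,350,400,450,500): print(zz,onz(T,258,135,zz),onz(T,230,124,zz))
E
```

```text
300 [ 565.95442817 -152.31454759  300.        ] [594.98426667 -83.26651283 300.        ]
350 [ 552.84431082 -151.8349319   350.        ] [580.60745943 -85.79974367 350.        ]
400 [ 539.73419348 -151.35531622  400.        ] [566.23065218 -88.33297451 400.        ]
450 [ 526.62407613 -150.87570054  450.        ] [551.85384494 -90.86620535 450.        ]
500 [ 513.51395878 -150.39608485  500.        ] [537.47703769 -93.39943619 500.        ]
```

View pics/zi.png

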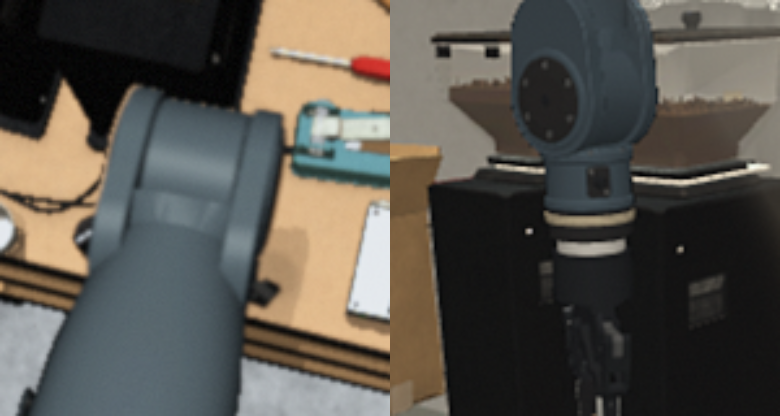

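View pics/scene2.png

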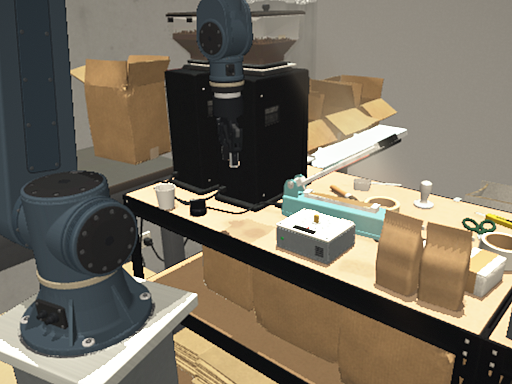

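```bash
python3 - <<'E'
from h import *
T,S=load('top0'),load('scene0')
# body top-front corners: scene0b (335,115)-(480,105)? and top0b (245,110..135),(357,163)
for a,b in [((357/1.5625,163/1.5625),None)]:
  for z in (300,350,400,450): print(z,onz(T,*a,z))
print(tri(T,(228,104.5),S,(307,70)), tri(T,(156,85),S,(216,73)))
im=np.hstack([cv2.resize(cv2.imread('pics/top0.png')[20:170,70:270],None,fx=2,fy=2),cv2.resize(cv2.imread('pics/scene0.png')[50:200,150:350],None,fx=2,fy=2)])
cv2.imwrite('pics/zj.png',np.clip(im.astype(float)*2.5,0,255))
E
```

```text
300 [645.71195593 -79.79777126 300.        ]
350 [629.12169333 -82.4823574  350.        ]
400 [612.53143073 -85.16694354 400.        ]
450 [595.94116813 -87.85152967 450.        ]
(array([ 640.14807846, -143.18824995,  389.88439595]), np.float64(128.80710311211016)) (array([671.69417803,  85.00555577, 373.53169166]), np.float64(3.173097074641764))[ WARN:0@0.739] global loadsave.cpp:1063 imwrite_ Unsupported depth image for selected encoder is fallbacked to CV_8U.
```

View pics/zj.png

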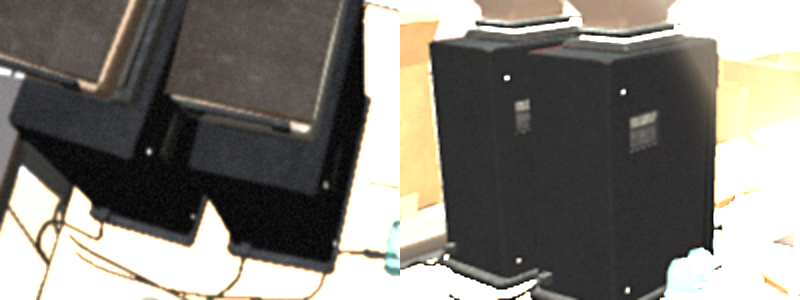

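```bash
python3 - <<'E'
from h import *
T,S=load('top0'),load('scene0')
print(tri(T,(165,103.5),S,(232,81)))
print(tri(T,(165,103.5),S,(240,81)))
for p in [(165,103.5),(232.5,116)]: print(onz(T,*p,370),onz(T,*p,400))
E
```

```text
(array([644.21568292,  45.15767733, 355.81547989]), np.float64(52.41648995146937))
(array([649.23506368,  34.86586078, 355.62362226]), np.float64(75.28986763139439))
[626.58487802  65.26454927 370.        ] [616.51641671  59.50411032 400.        ]
[594.04313443 -92.77549625 370.        ] [584.88206047 -94.12917873 400.        ]
```

arm_command(xyz=[[0.0124, 0.0312, -0.015], [0.0124, 0.0312, -0.015], [0.0124, 0.0312, -0.015], [0.0124, 0.0312, -0.015], [0.0124, 0.0312, -0.015]], dr=[[0, 0, -2.5], [0, 0, -2.5], [0, 0, -2.5], [0, 0, -2.5], [0, 0, -2.7]], hand=[0.06, 0.06, 0.06, 0.06, 0.06])

```text
t: 5.13
position: [501.3, 65.6, 110.8]
tool_rot: [3.141, -0.0, 0.626]
ft_force: [0.3, -1.2, 0.6]
gripper_width: 0.702
```

arm_command(xyz=[[0, 0, -0.01], [0, 0, -0.015], [0, 0, -0.015], [0, 0, 0]], dr=[[0, 0, 0], [0, 0, 0], [0, 0, 0], [0, 0, 0]], hand=[0.06, 0.06, 0.06, 0.06])

```text
t: 5.47
position: [499.1, 64.0, 68.9]
tool_rot: [-3.14, 0.004, 0.629]
ft_force: [-1.2, -0.1, -0.3]
gripper_width: 0.703
```

```bash
python3 - <<'E'
from h import *
o=telemetry.get_obs();print(o['t'],o['q'],o['position'],o['tool_rot'],o['ft_force'],o['gripper_width'])
for n in ['top','scene']: shot(n,n+'3')
def z(f,x,y,w,h,s):
    im=cv2.imread(f'pics/{f}.png')[y:y+h,x:x+w]; return cv2.resize(im,None,fx=s,fy=s)
cv2.imwrite('pics/zk.png',np.hstack([z('top3',100,60,150,150,2.6),z('scene3',130,80,150,150,2.6)]))
E
```

```text
5.4667 [ 1.27709515e-01  3.15839892e-01 -3.48878938e-01  9.10285744e-01
 -2.64534877e-04  1.06974600e+00] [499.09855666  64.00661007  68.87676746] [-3.13980324  0.00381803  0.62876382] [-1.2293647  -0.06454613 -0.34069289] 0.7025874980450741
```

View pics/zk.png

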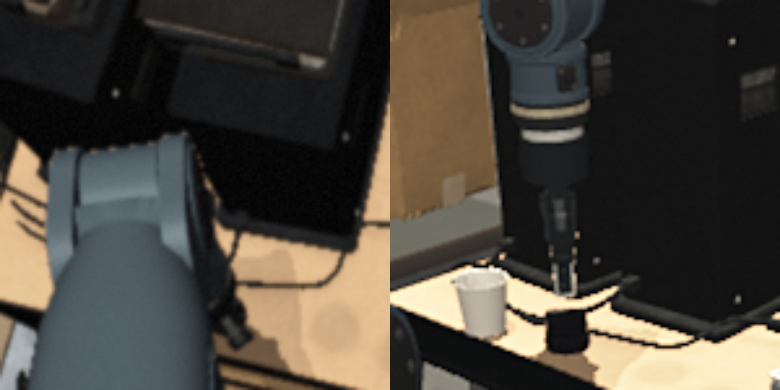

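arm_command(xyz=[[0, 0, -0.012], [0, 0, -0.012], [0, 0, -0.01], [0, 0, 0]], dr=[[0, 0, 0], [0, 0, 0], [0, 0, 0], [0, 0, 0]], hand=[0.06, 0.06, 0.06, 0.06])

```text
t: 5.9
position: [500.3, 64.0, 37.0]
tool_rot: [-3.141, 0.001, 0.627]
ft_force: [-0.4, 0.0, 0.1]
gripper_width: 0.704
```

arm_command(xyz=[[0, 0, 0], [0, 0, 0]], dr=[[0, 0, 0], [0, 0, 0]], hand=[0.06, 0.06])

```text
t: 6.07
position: [501.4, 64.3, 38.5]
tool_rot: [3.141, -0.001, 0.627]
ft_force: [0.0, -0.0, -0.5]
gripper_width: 0.703
```

arm_command(xyz=[[0, 0.001, -0.006], [0, 0, -0.006], [0, 0, -0.005], [0, 0, 0], [0, 0, 0]], dr=[[0, 0, 0], [0, 0, 0], [0, 0, 0], [0, 0, 0], [0, 0, 0]], hand=[0.06, 0.06, 0.06, 0.06, 0.05])

```text
t: 6.48
position: [500.3, 65.5, 19.9]
tool_rot: [-3.141, 0.001, 0.627]
ft_force: [-0.1, -0.2, 0.2]
gripper_width: 0.593
```

arm_command(xyz=[[0, 0, 0], [0, 0, 0], [0, 0, 0], [0, 0, 0], [0, 0, 0]], dr=[[0, 0, 0], [0, 0, 0], [0, 0, 0], [0, 0, 0], [0, 0, 0]], hand=[0.04, 0.03, 0.025, 0.02, 0.017])

```text
t: 6.9
position: [500.8, 65.6, 20.5]
tool_rot: [3.142, -0.0, 0.627]
ft_force: [0.2, 0.1, 0.3]
gripper_width: 0.195
```

arm_command(xyz=[[0, 0, 0], [0, 0, 0], [0, 0, 0], [0, 0, 0]], dr=[[0, 0, 0], [0, 0, 0], [0, 0, 0], [0, 0, 0]], hand=[0.01, 0, 0, 0])

```text
t: 7.23
position: [500.9, 65.6, 20.7]
tool_rot: [3.141, -0.001, 0.627]
ft_force: [-1.0, -0.1, 5.6]
gripper_width: 0.177
```

arm_command(xyz=[[0, 0, 0.01], [0, 0, 0.02], [-0.01, 0, 0.03], [-0.02, -0.005, 0.03], [-0.02, -0.01, 0.03]], dr=[[0, 0, 0], [0, 0, 0], [0, 0, 0], [0, 0, 0], [0, 0, 0]], hand=[0, 0, 0, 0, 0])

```text
t: 7.65
position: [449.9, 50.8, 141.0]
tool_rot: [-3.141, 0.001, 0.628]
ft_force: [-0.5, -0.9, -1.1]
gripper_width: 0.175
```

arm_command(xyz=[[-0.01, -0.025, 0.01], [-0.006, -0.035, 0], [0, -0.035, 0], [0, -0.035, 0], [0, -0.035, 0]], dr=[[0, 0, 5], [0, 0, 5], [0, 0, 5], [0, 0, 5], [0, 0, 5]], hand=[0, 0, 0, 0, 0])

```text
t: 8.07
position: [434.2, -115.9, 150.5]
tool_rot: [3.141, 0.0, 1.069]
ft_force: [0.2, 0.2, -0.4]
gripper_width: 0.168
```

arm_command(xyz=[[0.002, -0.035, 0], [0.002, -0.035, 0], [0.002, -0.03, 0], [0, -0.02, 0], [0, -0.01, 0]], dr=[[0, 0, 5], [0, 0, 5], [0, 0, 3], [0, 0, 2], [0, 0, 0.9]], hand=[0, 0, 0, 0, 0])

```text
t: 8.48
position: [440.4, -247.1, 149.9]
tool_rot: [-3.141, 0.001, 1.341]
ft_force: [-0.0, 0.4, -0.6]
gripper_width: 0.171
```

```bash
python3 - <<'E'
from h import *
o=telemetry.get_obs();print(o['t'],o['q'],o['position'],o['tool_rot'],o['ft_force'],o['gripper_width'])
for n in ['top','scene']: shot(n,n+'4')
def z(f,x,y,w,h,s):
    im=cv2.imread(f'pics/{f}.png')[y:y+h,x:x+w]; return cv2.resize(im,None,fx=s,fy=s)
cv2.imwrite('pics/zl.png',np.hstack([z('top4',180,100,180,150,2.2),z('scene4',220,120,150,150,2.2)]))
E
```

```text
8.4833 [-5.10931488e-01  2.46092195e-01 -2.17325032e-01  1.10740861e+00
 -5.87346900e-04 -2.81166154e-01] [ 440.43596188 -247.10717942  149.91356125] [-3.14140133e+00  5.56094345e-04  1.34103105e+00] [-0.02951739  0.43198012 -0.57185242] 0.1713315750060582
```

View pics/zl.png

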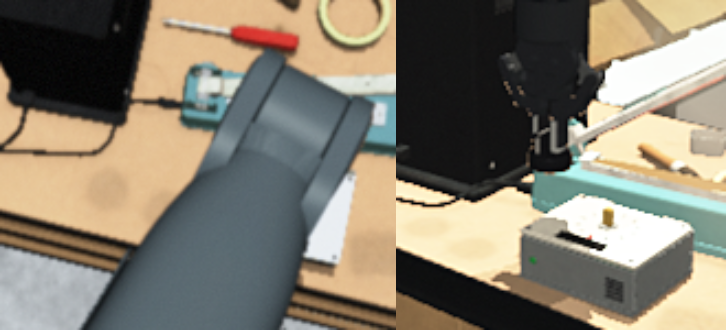

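arm_command(xyz=[[0.004, -0.02, 0], [0.004, -0.02, -0.005], [0.003, -0.016, -0.008], [0.002, -0.01, -0.01], [0, 0, -0.005]], dr=[[0, 0, 0], [0, 0, 0], [0, 0, 0], [0, 0, 0], [0, 0, 0]], hand=[0, 0, 0, 0, 0])

```text
t: 9.0
position: [453.6, -311.3, 120.4]
tool_rot: [-3.14, -0.0, 1.34]
ft_force: [-0.5, -0.4, -0.6]
gripper_width: 0.174
```

arm_command(xyz=[[0, 0, 0], [0, 0, 0], [0, 0, 0], [0, 0, 0]], dr=[[0, 0, 0], [0, 0, 0], [0, 0, 0], [0, 0, 0]], hand=[0, 0, 0, 0])

```text
t: 9.33
position: [453.8, -309.9, 122.8]
tool_rot: [3.141, 0.0, 1.342]
ft_force: [-0.9, -1.0, -0.4]
gripper_width: 0.169
```

```bash
python3 - <<'E'
from h import *
S=shot('scene','scene5')
o=telemetry.get_obs();print(o['t'],o['position'],o['tool_rot'],o['ft_force'],o['gripper_width'])
def z(f,x,y,w,h,s):
    im=cv2.imread(f'pics/{f}.png')[y:y+h,x:x+w]; return cv2.resize(im,None,fx=s,fy=s,interpolation=cv2.INTER_NEAREST)
cv2.imwrite('pics/zm.png',z('scene5',270,160,90,70,8))
x,y,zz=o['position']
print('predicted knob underside/axis/top',[np.round(proj(S,[x,y,zz-20.7+h]),1) for h in (0,22,44)], 'tip',proj(S,[453.3,-313.1,84]))
E
```

```text
9.3833 [ 453.84518156 -310.02178035  122.85508178] [3.14094751e+00 2.60015406e-04 1.34183086e+00] [-0.18541501 -0.36640184 -0.91834887] 0.17270229596495412
predicted knob underside/axis/top [array([315.4, 206.6]), array([315.6, 198.2]), array([315.8, 189.7])] tip (np.float64(316.3210039947022), np.float64(213.7010928913923))
```

View pics/zm.png

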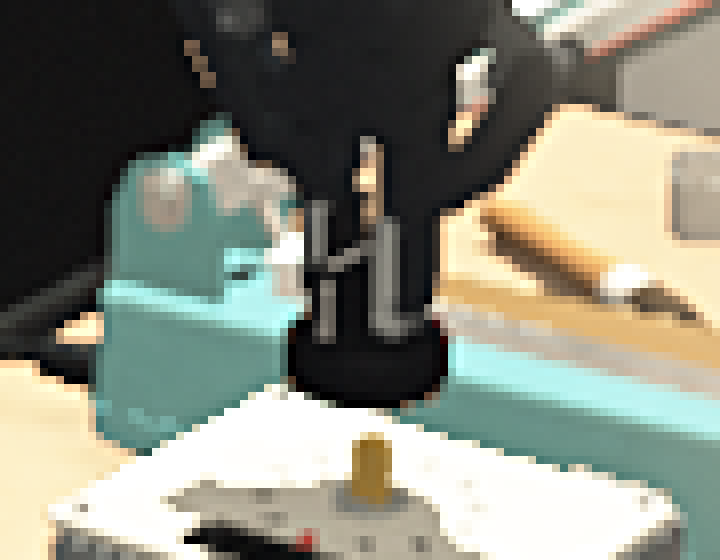

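arm_command(xyz=[[-0.0005, -0.002, -0.004], [0, 0, -0.004], [0, 0, -0.004], [0, 0, -0.004], [0, 0, 0]], dr=[[0, 0, 0], [0, 0, 0], [0, 0, 0], [0, 0, 0], [0, 0, 0]], hand=[0, 0, 0, 0, 0])

```text
t: 9.8
position: [452.7, -312.1, 105.2]
tool_rot: [-3.14, -0.0, 1.341]
ft_force: [0.3, 0.3, -1.3]
gripper_width: 0.171
```

arm_command(xyz=[[0, 0, 0], [0, 0, 0], [0, 0, 0]], dr=[[0, 0, 0], [0, 0, 0], [0, 0, 0]], hand=[0, 0, 0])

```text
t: 10.05
position: [453.3, -312.6, 106.5]
tool_rot: [3.141, 0.0, 1.341]
ft_force: [-0.4, 0.6, -1.1]
gripper_width: 0.173
```

```bash
python3 - <<'E'
from h import *
S=shot('scene','scene6')
o=telemetry.get_obs();print(o['t'],o['position'],o['tool_rot'],o['ft_force'],o['gripper_width'])
im=cv2.imread('pics/scene6.png')[185:235,280:350]; cv2.imwrite('pics/zn.png',cv2.resize(im,None,fx=11,fy=11,interpolation=cv2.INTER_NEAREST))
E
```

```text
10.1 [ 453.2925216  -312.54931268  106.51184212] [3.14130293e+00 2.08796383e-04 1.34126147e+00] [-0.09192784  0.21825678 -0.37415511] 0.17183148099247023
```

View pics/zn.png

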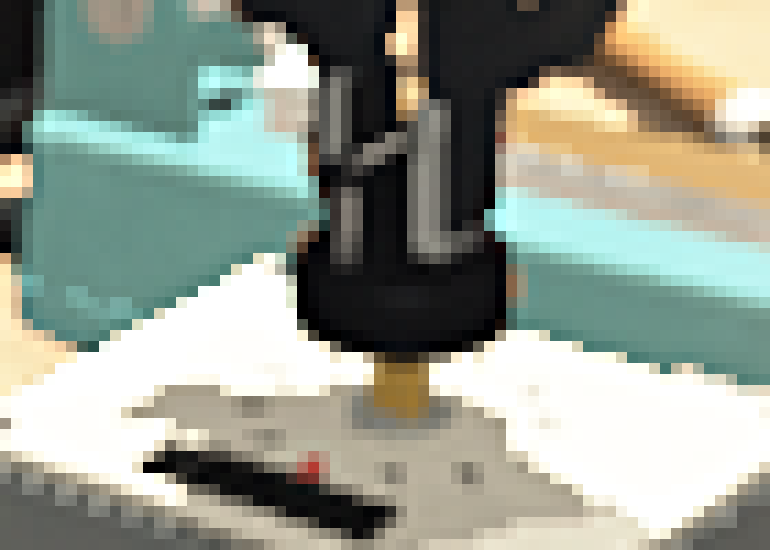

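arm_command(xyz=[[0, 0, -0.002], [0, 0, -0.002], [0, 0, -0.002], [0, 0, 0]], dr=[[0, 0, 0], [0, 0, 0], [0, 0, 0], [0, 0, 0]], hand=[0, 0, 0, 0])

```text
t: 10.43
position: [452.9, -312.3, 99.8]
tool_rot: [-3.141, -0.0, 1.341]
ft_force: [0.7, 0.2, -0.3]
gripper_width: 0.177
```

arm_command(xyz=[[0, 0, -0.001], [0, 0, -0.001], [0, 0, -0.001], [0, 0, 0]], dr=[[0, 0, 0], [0, 0, 0], [0, 0, 0], [0, 0, 0]], hand=[0, 0, 0, 0])

```text
t: 10.77
position: [453.1, -312.4, 97.1]
tool_rot: [-3.141, -0.0, 1.341]
ft_force: [0.8, -0.1, -0.3]
gripper_width: 0.173
```

arm_command(xyz=[[0, 0, -0.002], [0, 0, -0.002], [0, 0, -0.0015], [0, 0, -0.0015], [0, 0, 0]], dr=[[0, 0, 0], [0, 0, 0], [0, 0, 0], [0, 0, 0], [0, 0, 0]], hand=[0, 0, 0, 0, 0])

```text
t: 11.18
position: [453.0, -312.4, 90.1]
tool_rot: [-3.141, 0.0, 1.341]
ft_force: [-1.3, -0.0, 3.6]
gripper_width: 0.173
```

arm_command(xyz=[[0, 0, -0.001], [0, 0, -0.001], [0, 0, -0.001], [0, 0, 0]], dr=[[0, 0, 0], [0, 0, 0], [0, 0, 0], [0, 0, 0]], hand=[0, 0, 0, 0])

```text
t: 11.52
position: [453.0, -312.5, 87.4]
tool_rot: [-3.142, 0.0, 1.341]
ft_force: [-3.0, 0.5, 4.1]
gripper_width: 0.171
```

arm_command(xyz=[[0, 0, -0.001], [0, 0, -0.001], [0, 0, -0.001], [0, 0, 0]], dr=[[0, 0, 0], [0, 0, 0], [0, 0, 0], [0, 0, 0]], hand=[0, 0, 0, 0])

```text
t: 11.85
position: [453.1, -312.5, 84.6]
tool_rot: [3.142, 0.0, 1.341]
ft_force: [-3.9, 1.2, 7.4]
gripper_width: 0.17
```

arm_command(xyz=[[0, 0, -0.001], [0, 0, 0], [0, 0, 0]], dr=[[0, 0, 0], [0, 0, 0], [0, 0, 0]], hand=[0, 0, 0])

```text
t: 12.1
position: [453.1, -312.5, 84.2]
tool_rot: [3.141, 0.0, 1.341]
ft_force: [-4.0, 1.8, 13.1]
gripper_width: 0.177
```

arm_command(xyz=[[0, 0, -0.0007], [0, 0, 0], [0, 0, 0], [0, 0, 0]], dr=[[0, 0, 0], [0, 0, 0], [0, 0, 0], [0, 0, 0]], hand=[0, 0, 0, 0])

```text
t: 12.43
position: [453.1, -312.5, 84.0]
tool_rot: [3.141, 0.001, 1.341]
ft_force: [-5.8, 3.5, 16.9]
gripper_width: 0.175
```

arm_command(xyz=[[0, 0, 0], [0, 0, 0], [0, 0, 0], [0, 0, 0], [0, 0, 0]], dr=[[0, 0, 0], [0, 0, 0], [0, 0, 0], [0, 0, 0], [0, 0, 0]], hand=[0, 0, 0, 0, 0])

```text
t: 12.85
position: [453.1, -312.5, 84.0]
tool_rot: [3.141, 0.001, 1.341]
ft_force: [-6.4, 3.8, 16.2]
gripper_width: 0.173
```

```bash
python3 - <<'E'
from h import *
S=shot('scene','scene7');shot('top','top7')
o=telemetry.get_obs();print(o['t'],o['position'],o['tool_rot'],o['ft_force'],o['torque'],o['gripper_width'])
im=cv2.imread('pics/scene7.png'); cv2.imwrite('pics/zo.png',np.hstack([cv2.resize(im[185:255,265:365],(500,350),interpolation=cv2.INTER_NEAREST),cv2.resize(im[160:230,120:180],(300,350))]))
E
```

```text
12.95 [ 453.12433298 -312.54593402   83.99161336] [3.14072081e+00 6.70593120e-04 1.34119756e+00] [-5.79791382  2.61266862 17.21361215] [ 0.67615984  1.24668559 -0.08598055] 0.1783929206724411
```

View pics/zo.png

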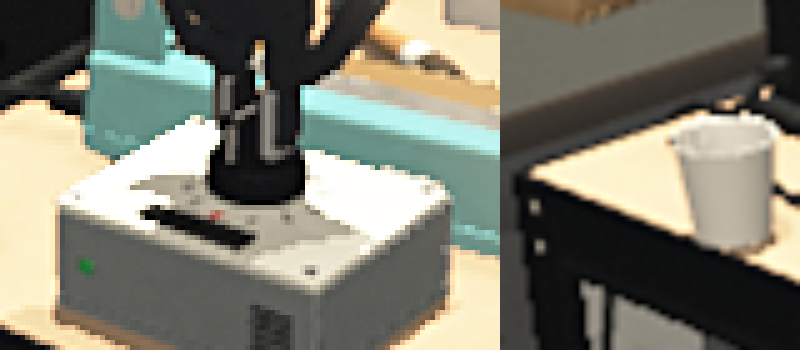

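View pics/top7.png

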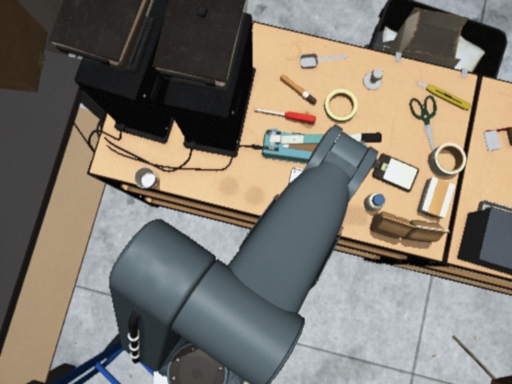

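```bash
python3 - <<'E'
from h import *
print(workorder.hand_in())
E
```

```text
the job is handed in; nothing more can be done
None
```

I finished the job and handed it in at about 13 s of the 48 s allowed, with the arm still holding the knob pressed down. The hand-in gives no verdict, so I have only my own checks to go on.

- **Panel:** I pressed it down with shut fingers until it met the stop at about 17 N, then lifted off. The pictures taken afterwards showed it staying shut by itself.
- **Knob:** I gripped it across its bar, turned it about 41° to match the shaft, and slid it on. There was no vertical resistance until the end of the shaft met the bottom of the hole. I then pushed it 6.1 mm further, which fits 5 mm of shaft travel plus about 1 mm of panel give.
- **Last readings:** At the stop, the tool reads about 17 N upward at z 84.0 mm, and more push gave almost no movement. This puts the knob's underside at about 63 mm. That agrees with fully on and fully in, assuming the knob did not slip in the grip.
- **Bystanders:** In the last pictures the cup and bottle look undisturbed. I judged that by eye and did not measure it.

**Disagreements:**
- The estimates of the shaft's sideways position differed by about 2 mm between camera views. I used a middle value and checked that it lined up just before insertion.
- About 6 N of sideways force remains on the knob at the end.
- The pointer line and shaft are hidden under the gripper in the last views, so the final match comes from the tool angle and the fit, not from seeing it.

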